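# Put the impact sockets back in their inserts

### The arm

A 6-joint arm with a two-finger parallel gripper is mounted at the origin on the work surface. World frame = base frame: x ahead of the robot, y to its left, z up, the work surface at z = 0. Lengths are in mm, angles in degrees, forces in N, time in s.
With the tool pointing down it reaches from about 300 to 850 mm from the base axis. Payload 4.2 kg.
Tool frame: the origin (TCP) lies midway between the tips of the shut fingers; the grasp point (between the pads) lies 19 mm behind it (pinch_z is the distance from the TCP to the grasp point, in mm); z points along the fingers, y is the line along which they close (so a half turn about z gives the same grasp; the last joint's range is limited). The gripper opens to 91 mm and grips with 3 to 60 N. Pads are 32 mm wide; open, the fingers measure 118 mm over their backs; the gripper's body (76 mm by 178 mm) begins 60 mm behind the grasp point.
Start: joints at [-70.588, 18.312, 89.639, -0, 72.044, -1.146], TCP at [201.916, -538.399, 213.976] pointing down, gripper open.
Joint ranges: [-177.97, 177.97], [-48.28, 115.42], [12.27, 149.76], [-77.06, 257.06], [2.81, 150.46], [-146.56, 146.56]. Speed limits (degrees/s): [147.25, 147.25, 180, 180, 180, 180].

### API

Orientations are given as [roll, pitch, yaw] about the fixed x, y, z axes, in that order (R = Rz(yaw) Ry(pitch) Rx(roll)).
In Python, from workcell import * gives the robot as it stands.
- The arm moves only by the tool step_arm, never from a script. Its argument "steps" is a list of rows, each a list of 7 numbers: the turn, a rotation vector about the tool's x, y, z in degrees, then the shift along the tool's x, y, z in mm, then the opening, from 0 (shut) to 1 (fully open). In form: [[rx, ry, rz, x, y, z, hand], ...]. A call has exactly 8 rows; each row shifts and turns the commanded pose from where the row before left it, along the tool's axes as they then stand; what a row does not reach is not made up. A row lasts 1/8 s, in which the tool goes at most 62.5 mm and 10.7 degrees, less where a joint would pass 70% of its speed; a pose out of reach is approached as far as the arm can. A call is refused whole if a number of a shift passes 62.5 or a number of a turn 10.7, either way. A call with a gripper value outside its range is refused whole. The fingers move at their own pace and stop on an object; "force" is the grip in N (left out, the last holds). Time passes only in rows, so rows that do not move let the fingers close, or fill a call up. It gives the time, the measured TCP pose, the force, the opening and the grip force at its end, in the units of the state.
- state(): the state, without advancing time (a new reading comes with each control period).
- grab_frame(name): name is "scene" or "top" or "wrist"; returns a dict with "image" (420x560x3 uint8, blue, green, red), "fovy" (degrees; the focal length in pixels is half the picture's height over the tangent of half this angle, whatever the lens; pixels are square), "cx", "cy" (the principal point, pixels), "dist" ([k1, k2, p1, p2, k3] as OpenCV has them; the pictures are not rectified), "origin" and "rotation" of the camera in the world; the wrist camera has in their place "tool_from_camera" (4x4, takes a point from camera to tool coordinates, whose origin is the TCP and whose axes are the flange's). Camera axes: x right, y down, z forward; pixel columns grow to the right and rows downward; lengths in mm; the calibration is good to about 2 mm. A picture is of the moment at which its call begins: read the wrist's pose just before it. There is no depth.
- job_done(): hands the job in; it is judged then, once.
The state is a dict: "time_s": time; "qpos": joint angles; "qvel": joint speeds; "effort": joint torques, N m; "ee_pos": TCP position; "ee_rot": TCP orientation; "force": force on the tool from outside, world axes, zero at the start; "torque": the same for the moment, N m; "gripper_width": finger opening in mm; "gripper_force": force on a finger pad.
Only numpy, scipy, OpenCV 4.12 (cv2) and the standard library are available. Lean on these libraries where they do the work, as an engineer would, in place of code of your own. Each camera call takes 0.05 s, during which the arm holds its last target. There are 200 camera calls.

### The job

Put the four deep impact sockets standing on the bench back into the tray, each upright and fully down in the insert whose pocket is cut for its size. Lower them in rather than dropping them, and leave the bearing and the ratchet where they lie.

Things in the scene. Friction and masses are not known exactly. Their poses are not given: they have to be found in the camera images.
- socket_17: the smallest of the four deep impact sockets: a dark steel cylinder 28 mm in diameter and 80 mm tall, standing on the bench with its open hexagonal mouth up (hex 17 mm across flats). Origin at the centre of its flat foot, z up along its axis; round, so yaw has no meaning. Grasp it across its diameter near the top.
- socket_24: the second smallest of the four deep impact sockets: a dark steel cylinder 38 mm in diameter and 80 mm tall, standing on the bench with its open hexagonal mouth up (hex 24 mm across flats). Origin at the centre of its flat foot, z up along its axis; round, so yaw has no meaning. Grasp it across its diameter near the top.
- socket_32: the second largest of the four deep impact sockets: a dark steel cylinder 48 mm in diameter and 80 mm tall, standing on the bench with its open hexagonal mouth up (hex 32 mm across flats). Origin at the centre of its flat foot, z up along its axis; round, so yaw has no meaning. Grasp it across its diameter near the top.
- socket_41: the largest of the four deep impact sockets: a dark steel cylinder 58 mm in diameter and 80 mm tall, standing on the bench with its open hexagonal mouth up (hex 41 mm across flats). Origin at the centre of its flat foot, z up along its axis; round, so yaw has no meaning. Grasp it across its diameter near the top.
- insert_17: grey block 84x84 mm, 28 high, fixed in the tray (2x2 blocks, 84 mm pitch, any arrangement, rim lower); its round pocket is for the smallest socket (28 mm): bore 33 mm, 45 deg chamfer to 41 mm at the top, 20 mm deep, black floor. Origin: centre of the block's underside, 3 mm above the bench; pocket axis = z through it, floor 8 mm above it. x, y along the tray's sides
- insert_24: grey block 84x84 mm, 28 high, fixed in the tray (2x2 blocks, 84 mm pitch, any arrangement, rim lower); its round pocket is for the second smallest socket (38 mm): bore 43 mm, 45 deg chamfer to 51 mm at the top, 20 mm deep, black floor. Origin: centre of the block's underside, 3 mm above the bench; pocket axis = z through it, floor 8 mm above it. x, y along the tray's sides
- insert_32: grey block 84x84 mm, 28 high, fixed in the tray (2x2 blocks, 84 mm pitch, any arrangement, rim lower); its round pocket is for the second largest socket (48 mm): bore 53 mm, 45 deg chamfer to 61 mm at the top, 20 mm deep, black floor. Origin: centre of the block's underside, 3 mm above the bench; pocket axis = z through it, floor 8 mm above it. x, y along the tray's sides
- insert_41: grey block 84x84 mm, 28 high, fixed in the tray (2x2 blocks, 84 mm pitch, any arrangement, rim lower); its round pocket is for the largest socket (58 mm): bore 63 mm, 45 deg chamfer to 71 mm at the top, 20 mm deep, black floor. Origin: centre of the block's underside, 3 mm above the bench; pocket axis = z through it, floor 8 mm above it. x, y along the tray's sides
- bearing: bystander: a bright steel ball bearing with black seals lying flat on the bench, 62 mm outside diameter, 16 mm high. Origin at the centre of its underside. It is not a socket; leave it.
- ratchet: bystander: a ratchet handle lying on the bench, loose. Origin under the round head (42 mm across, 26 mm high, with a 13 mm square stub up to 40 mm); the handle runs 255 mm from there along its -x, 28 mm thick at the rubber grip. Leave it.

How it is judged (in metres and radians):
At the end, for the whole second after the job is handed in: Each of the four sockets stands in the insert of its own size: within 7 mm of the pocket's axis, its foot on the pocket floor (no more than 3.5 mm above it), upright within 0.1 rad, released and at rest (horizontal distance between socket_17 and insert_17 below 0.007 m and z of socket_17 in the frame of insert_17 between 0.004 and 0.0115 m and angle between each of socket_17, socket_24, socket_32, socket_41's own z axis and vertical below 0.1 rad and linear speed of each of socket_17, socket_24, socket_32, socket_41 below 0.02 m/s and angular speed of each of socket_17, socket_24, socket_32, socket_41 below 0.2 rad/s and horizontal distance between socket_24 and insert_24 below 0.007 m and z of socket_24 in the frame of insert_24 between 0.004 and 0.0115 m and horizontal distance between socket_32 and insert_32 below 0.007 m and z of socket_32 in the frame of insert_32 between 0.004 and 0.0115 m and horizontal distance between socket_41 and insert_41 below 0.007 m and z of socket_41 in the frame of insert_41 between 0.004 and 0.0115 m); the robot touches nothing.
It fails at once if the bearing is pushed more than 15 mm from its place (distance of bearing from where it was at the start of the episode above 0.015 m).
It fails at once if the ratchet is pushed more than 15 mm from its place (distance of ratchet from where it was at the start of the episode above 0.015 m).
It fails at once if a socket is dropped or thrown: it moves faster than 0.9 m/s with no finger on it (a free fall of about 40 mm) ((linear speed of socket_17 above 0.9 m/s and contact force between the fingers and socket_17 below 0.1 N) or (linear speed of socket_24 above 0.9 m/s and contact force between the fingers and socket_24 below 0.1 N) or (linear speed of socket_32 above 0.9 m/s and contact force between the fingers and socket_32 below 0.1 N) or (linear speed of socket_41 above 0.9 m/s and contact force between the fingers and socket_41 below 0.1 N)).
It also fails if it takes over 112 s, if anything falls off the work surface, if the arm or the gripper's body presses on something with over 40 N, if the wrist force passes 120 N, or if a joint passes its speed limit or range.

## Working session

There is one attempt and no reset: what is moved stays moved. The work goes in short steps, Python scripts to look and compute and a tool call to move; the robot and the scene stay as the last step left them, time stands still between calls to the robot, and variables do not carry over. Pictures are saved under pics/ and viewed, at most 14 in all, crops included, and the job is handed in when it is done.

Besides the shell and the picture viewer there is one more tool, called after ">>>" as name([rows], argument=value, ...), one row to a line, values as JSON. step_arm: Moves the arm, as the interface text tells. Its arguments: {"type":"object","properties":{"steps":{"type":"array","items":{"type":"array","items":{"type":"number"}}},"force":{"type":"number"}},"required":["steps"]}

```bash
mkdir -p pics; ls
cat > h.py <<'E'
from workcell import *
import numpy as np, cv2
def K(f):
    h=f["image"].shape[0]; fl=h/2/np.tan(np.radians(f["fovy"]/2))
    return np.array([[fl,0,f["cx"]],[0,fl,f["cy"]],[0,0,1.]])
def cast(f,px,z):
    """pixels -> world points on plane z (fixed cameras)"""
    p=cv2.undistortPoints(np.array(px,float).reshape(-1,1,2),K(f),np.array(f["dist"],float)).reshape(-1,2)
    R=np.array(f["rotation"]);o=np.array(f["origin"])
    d=np.c_[p,np.ones(len(p))]@R.T
    return o+d*((z-o[2])/d[:,2])[:,None]
E
python3 - <<'E'
from h import *
s=state();print(s)
for n in("top","scene"):
    f=grab_frame(n);cv2.imwrite(f"pics/{n}0.png",f["image"]);print(n,f["fovy"],f["cx"],f["cy"],f["dist"],f["origin"],f["rotation"])
E
```

```text
pics
{'time_s': 0.0, 'qpos': array([-7.05899237e+01,  1.83519429e+01,  8.97067467e+01,  8.37749432e-04,
        7.20449556e+01, -1.14487600e+00]), 'qvel': array([ 0.06752856, -0.0151532 ,  0.02240027, -0.09278711, -0.00633407,
       -0.04598341]), 'effort': array([-2.35036074e-03, -4.12476790e+01, -2.31978124e+01,  7.23236147e-02,
        4.57358616e-02, -1.33881108e-04]), 'ee_pos': array([ 201.72926553, -537.90138892,  213.1149627 ]), 'ee_rot': array([-1.79896391e+02, -2.86720852e-03,  2.05546907e+01]), 'force': array([-0.197257  , -0.59082873, -0.282764  ]), 'torque': array([ 0.03747456, -0.00429116,  0.00317344]), 'gripper_force': 0.0, 'gripper_width': 91.15525368645872}
top 49.45781223199214 281.0101465980502 201.5143371755706 [-0.04551446  0.          0.          0.          0.        ] [ 470.45294311  -48.67152093 1193.3576795 ] [-173.8778392    -0.26695     -90.07886557]
scene 46.16053844070569 282.2250768096963 206.29421107453737 [-0.15404028  0.          0.          0.          0.        ] [949.92271653 584.95659469 764.1909711 ] [-134.7237664    -0.37265938  152.30720488]
```

```bash
sed -i 's/^import numpy as np, cv2/&\nfrom scipy.spatial.transform import Rotation as Ro/; s/R=np.array(f\["rotation"\])/R=Ro.from_euler("xyz",f["rotation"],degrees=True).as_matrix()/' h.py; python3 -c "
import cv2
i=cv2.imread('pics/top0.png');cv2.imwrite('pics/top0b.png',cv2.resize(i,(784,588),interpolation=cv2.INTER_CUBIC))"
```

```text
(no output)
```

View pics/top0b.png

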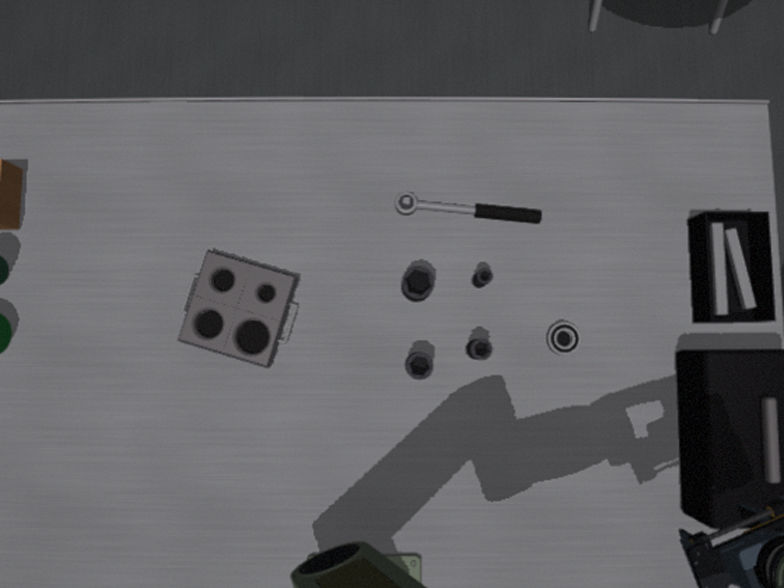

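View pics/scene0.png

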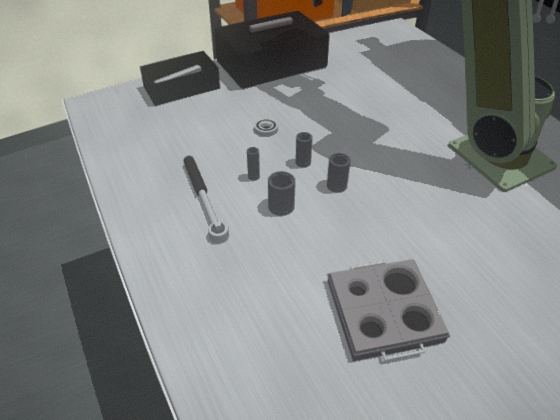

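The top view (784 px wide) shows the tray at (240,308), with pockets 24 at (222,280), 17 at (266,293), 32 at (208,323) and 41 at (252,337). The sockets are 41 at (418,281), 17 at (483,275), 32 at (419,364) and 24 at (480,348). The bearing is at (563,337) and the ratchet head at (405,203). The scene view agrees.

Run:
```python
from h import *
f=grab_frame("top"); g=cv2.cvtColor(f["image"],cv2.COLOR_BGR2GRAY)
def show(n,px,z): print(n,cast(f,[px],z)[0].round(1))
# pockets: dark blobs inside tray
roi=np.zeros_like(g); roi[180:260,130:210]=255
m=((g<60)&(roi>0)).astype(np.uint8)
print("grey tray", g[205,170], g[220,171], "floor",g[240,180])
n,l,st,c=cv2.connectedComponentsWithStats(m)
for i in range(1,n):
    if st[i,4]>40: print("pocket",st[i],c[i].round(1),cast(f,[c[i]],31)[0].round(1))
for nm,p in dict(s41=(418,281),s17=(483,275),s32=(419,364),s24=(480,348)).items(): show(nm,np.array(p)/1.4,80)
show("bear",np.array((563,337))/1.4,16);show("rhead",np.array((405,203))/1.4,30);show("rend",np.array((540,216))/1.4,14)
s=state();f=grab_frame("wrist");print(f["tool_from_camera"],f["fovy"],f["cx"],f["cy"],f["dist"])
```

```text
grey tray 98 93 floor 25
pocket [151 192  17  17 222] [158.8 199.7] [600.2 259.9  31. ]
pocket [184 203  13  13 130] [189.8 209. ] [575.9 179.5  31. ]
pocket [192 202  18  58 142] [200.7 232.1] [517.  150.4  31. ]
pocket [139 221  20  21 338] [148.6 231.1] [519.5 283.9  31. ]
pocket [168 229  25  24 487] [179.8 240.4] [495.8 203.4  31. ]
s41 [591.8 -97.2  80. ]
s17 [ 602.3 -211.6   80. ]
s32 [447.2 -98.1  80. ]
s24 [ 474.6 -204.4   80. ]
bear [ 494.5 -367.4   16. ]
rhead [743.1 -76.   30. ]
rend [ 722.2 -331.1   14. ]
[[-2.61477003e-04 -9.54252938e-01 -2.99000437e-01  8.37066156e+01]
 [ 9.99999893e-01 -1.35506522e-04 -4.42037744e-04  3.99433951e-01]
 [ 3.81299306e-04 -2.99000521e-01  9.54252872e-01 -1.70918138e+02]
 [ 0.00000000e+00  0.00000000e+00  0.00000000e+00  1.00000000e+00]] 68.02677000029118 277.58184385938864 209.26265400815225 [-0.04438123  0.          0.          0.          0.        ]
```

```bash
cat >> h.py <<'E'
def rot(s): return Ro.from_euler("xyz",s["ee_rot"],degrees=True).as_matrix()
def delta(p,yaw=28.4,s=None):
    """tool-frame move to world TCP p, tool straight down at yaw"""
    s=s or state(); R=rot(s); T=Ro.from_euler("xyz",[180,0,yaw],degrees=True).as_matrix()
    print("t",round(s["time_s"],2),"pos",s["ee_pos"].round(1),"rot",s["ee_rot"].round(2),"w",round(s["gripper_width"],1),
      "turn",Ro.from_matrix(R.T@T).as_rotvec(degrees=True).round(2),"shift in final axes",(T.T@(np.array(p)-s["ee_pos"])).round(1))
def wcast(f,s,px,z):
    p=cv2.undistortPoints(np.array(px,float).reshape(-1,1,2),K(f),np.array(f["dist"],float)).reshape(-1,2)
    C=np.array(f["tool_from_camera"]);R=rot(s)
    d=np.c_[p,np.ones(len(p))]@(R@C[:3,:3]).T; o=s["ee_pos"]+R@C[:3,3]
    return o+d*((z-o[2])/d[:,2])[:,None]
E
python3 - <<'E'
from h import *
delta([201.7,-330,220]);delta([530,-150,220])
E
```

```text
t 0.2 pos [ 201.8 -538.1  213.4] rot [-179.94   -0.     20.56] w 91.2 turn [-0.06 -0.   -7.84] shift in final axes [  98.9 -183.1   -6.6]
t 0.2 pos [ 201.8 -538.1  213.4] rot [-179.94   -0.     20.56] w 91.2 turn [-0.06 -0.   -7.84] shift in final axes [ 473.3 -185.3   -6.6]
```

>>> step_arm([
  [0,0,-7.8,0,0,0,1],
  [0,0,0,25,-46,-1.5,1],
  [0,0,0,25,-46,-1.5,1],
  [0,0,0,25,-46,-1.5,1],
  [0,0,0,25,-46,-1.5,1],
  [0,0,0,62,0,0,1],
  [0,0,0,62,0,0,1],
  [0,0,0,62,0,0,1],
])

```text
time_s: 1.2
ee_pos: [367.6, -239.5, 220.3]
ee_rot: [179.9, -0.0, 28.3]
force: [-0.1, -1.9, 0.1]
gripper_width: 91.1
gripper_force: 0.0
```

>>> step_arm([
  [0,0,0,62,0,0,1],
  [0,0,0,62,0,0,1],
  [0,0,0,62,0,0,1],
  [0,0,0,0,0,0,1],
  [0,0,0,0,0,0,1],
  [0,0,0,0,0,0,1],
  [0,0,0,0,0,0,1],
  [0,0,0,0,0,0,1],
])

```text
time_s: 2.2
ee_pos: [529.3, -152.8, 220.3]
ee_rot: [180.0, -0.0, 28.3]
force: [-0.6, 0.7, -0.4]
gripper_width: 90.9
gripper_force: 0.0
```

Run:
```python
from h import *
delta([530,-150,220]);f=grab_frame("wrist");cv2.imwrite("pics/w1.png",f["image"])
```

```text
t 2.2 pos [ 529.3 -152.8  220.3] rot [ 1.7997e+02 -2.0000e-02  2.8290e+01] w 90.9 turn [ 0.03 -0.02 -0.11] shift in final axes [ 1.9 -2.2  0.3]
```

View pics/w1.png

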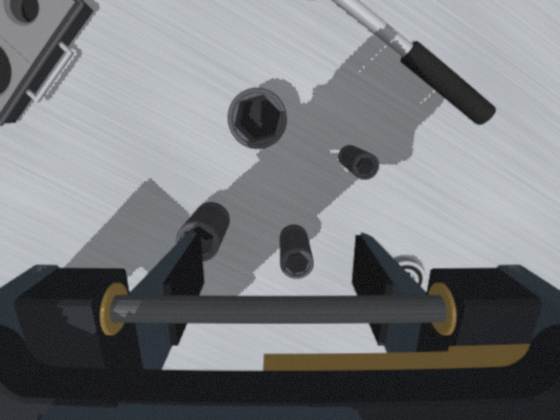

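The wrist view shows socket tops: 41 at (257,118), 17 at (364,166), 24 at (296,263), and 32 at (200,240), which is partly behind a finger. The bearing is partly visible at (408,270).

Run:
```python
from h import *
s=state();f=grab_frame("wrist");g=cv2.cvtColor(f["image"],cv2.COLOR_BGR2GRAY)
for n,p,r in(("41",(257,118),29),("17",(364,166),14),("24",(296,263),18),("32",(200,240),24)):
    x0,y0=p[0]-r-14,p[1]-r-14
    c=cv2.resize(g[y0:y0+2*r+28,x0:x0+2*r+28],None,fx=4,fy=4,interpolation=cv2.INTER_CUBIC)
    h=cv2.HoughCircles(c,cv2.HOUGH_GRADIENT,1,200,param1=60,param2=12,minRadius=int(4*(r-4)),maxRadius=int(4*(r+5)))
    if h is None: print(n,None);continue
    for q in h[0][:2]:
        px=q[:2]/4+[x0-.4,y0-.4]; print(n,px.round(1),(q[2]/4).round(1),wcast(f,s,[px],80)[0].round(1))
    cv2.circle(c,(int(q[0]),int(q[1])),int(q[2]),255,1)
    cv2.imwrite(f"pics/c{n}.png",c)
t=[cv2.resize(cv2.imread(f"pics/c{n}.png"),(350,280)) for n in("41","17","24","32")]
cv2.imwrite("pics/c.png",np.vstack([np.hstack(t[:2]),np.hstack(t[2:])]))
```

```text
41 [257.2 117.7] 30.4 [589.4 -98.3  80. ]
17 [364.5 165.5] 13.7 [ 599.6 -214.5   80. ]
24 [296. 261.] 17.1 [ 474.2 -205.7   80. ]
32 [207.2 221.5] 22.2 [470.  -99.9  80. ]
```

View pics/c.png

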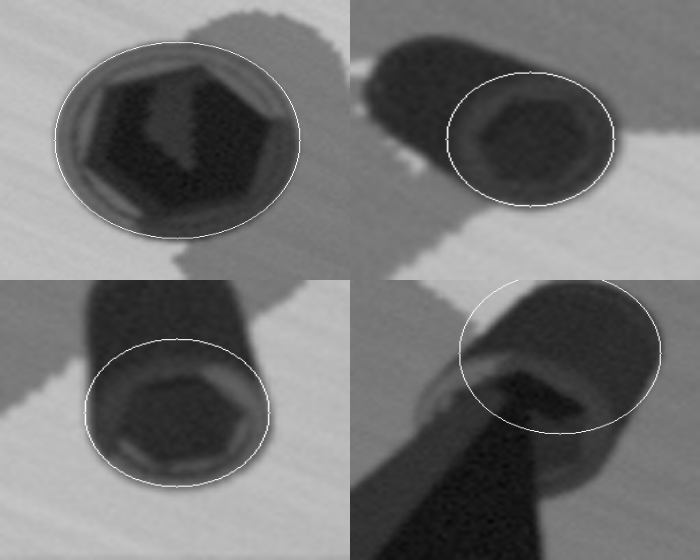

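Run:
```python
from h import *
delta([589.8,-98,43])
```

```text
t 2.3 pos [ 529.6 -152.6  220.2] rot [ 1.7998e+02 -1.0000e-02  2.8320e+01] w 91.1 turn [ 0.02 -0.01 -0.08] shift in final axes [ 79.  -19.4 177.2]
```

>>> step_arm([
  [0,0,0,39.5,-9.7,20,1],
  [0,0,0,39.5,-9.7,20,1],
  [0,0,0,0,0,40,1],
  [0,0,0,0,0,40,1],
  [0,0,0,0,0,30,1],
  [0,0,0,0,0,20,1],
  [0,0,0,0,0,7,1],
  [0,0,0,0,0,0,1],
])

```text
time_s: 3.3
ee_pos: [590.3, -97.8, 43.0]
ee_rot: [180.0, 0.0, 28.4]
force: [-0.5, 0.4, 0.1]
gripper_width: 91.1
gripper_force: 0.0
```

>>> step_arm([
  [0,0,0,0,0,0,0],
  [0,0,0,0,0,0,0],
  [0,0,0,0,0,0,0],
  [0,0,0,0,0,0,0],
  [0,0,0,0,0,0,0],
  [0,0,0,0,0,0,0],
  [0,0,0,0,0,0,0],
  [0,0,0,0,0,0,0],
], force=45)

```text
time_s: 4.3
ee_pos: [590.2, -97.5, 43.3]
ee_rot: [-180.0, -0.0, 28.3]
force: [-1.4, 2.6, 4.8]
gripper_width: 57.1
gripper_force: 45.0
```

Run:
```python
from h import *
delta([460,180,180])
```

```text
t 4.3 pos [590.2 -97.5  43.3] rot [-1.7999e+02 -1.0000e-02  2.8350e+01] w 57.1 turn [-0.01 -0.01 -0.05] shift in final axes [  17.5 -306.  -136.7]
```

>>> step_arm([
  [0,0,0,0,0,-30,0],
  [0,0,0,0,0,-55,0],
  [0,0,0,0,-10,-52,0],
  [0,0,0,3,-55,0,0],
  [0,0,0,3,-60,0,0],
  [0,0,0,4,-60,0,0],
  [0,0,0,4,-60,0,0],
  [0,0,0,3.5,-61,0,0],
])

```text
time_s: 5.3
ee_pos: [458.5, 180.7, 178.1]
ee_rot: [180.0, 0.2, 28.3]
force: [1.4, 0.7, -7.1]
gripper_width: 57.1
gripper_force: 45.0
```

Run:
```python
from h import *
delta([460,180,180]);f=grab_frame("wrist");cv2.imwrite("pics/w2.png",f["image"])
```

```text
t 5.3 pos [458.5 180.7 178.1] rot [1.7998e+02 1.7000e-01 2.8330e+01] w 57.1 turn [ 0.02  0.17 -0.07] shift in final axes [ 0.9  1.3 -1.9]
```

View pics/w2.png

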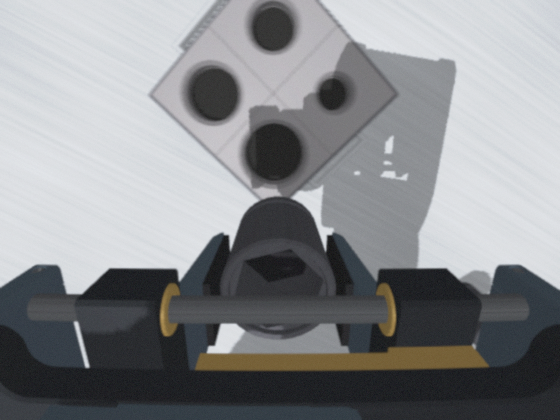

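All four pockets are visible: 24 at (272,28), 32 at (214,95), 17 at (332,93) and 41 at (273,152). Socket 41 hangs upright in the grip. The camera is almost straight above the tray.

```bash
cat >> h.py <<'E'
def pockets(f,s,guess,names):
    g=cv2.GaussianBlur(cv2.cvtColor(f["image"],cv2.COLOR_BGR2GRAY),(3,3),0); out={}
    n,l,st,c=cv2.connectedComponentsWithStats((g<45).astype(np.uint8))
    for k in names:
        i=l[guess[k][1],guess[k][0]]
        if i==0: print(k,"none",g[guess[k][1],guess[k][0]]);continue
        e=cv2.fitEllipse(cv2.convexHull(np.argwhere(l==i)[:,::-1].astype(np.int32)))
        print(k,st[i],e[0],e[1],wcast(f,s,[e[0]],11)[0].round(1),wcast(f,s,[e[0]],31)[0].round(1)); out[k]=wcast(f,s,[e[0]],11)[0][:2]
    return out
E
python3 - <<'E'
from h import *
s=state();f=grab_frame("wrist");P=pockets(f,s,{24:(272,28),32:(214,95),17:(332,93),41:(273,152)},(17,24,32,41))
A=np.array([[0,0],[84,0],[0,84],[84,84]])  # 41,17,32,24 tray coords
B=np.array([P[k] for k in(41,17,32,24)])
a=A-A.mean(0);b=B-B.mean(0);U,_,V=np.linalg.svd(a.T@b);R=(U@V).T
print("fit",(a@R.T+B.mean(0)).round(1).tolist(),"resid",(b-a@R.T).round(1).tolist(),"yaw",np.degrees(np.arctan2(R[1,0],R[0,0])))
delta([496,203,100])
# held socket top centre
E
```

```text
17 [332  79  26  30 588] (344.37347412109375, 93.52711486816406) (25.355182647705078, 29.255666732788086) [575.5 177.5  11. ] [572.8 180.4  31. ]
24 none 55
32 none 56
41 [ 258  124   55   55 2355] (285.0228271484375, 151.23484802246094) (54.27349090576172, 54.826969146728516) [494.9 202.5  11. ] [496.9 203.9  31. ]Traceback (most recent call last):
  File "<stdin>", line 4, in <module>
KeyError: 32
```

```bash
cat > fit.py <<'E'
from h import *
s=state();f=grab_frame("wrist");P=pockets(f,s,{24:(290,28),32:(228,97),17:(344,93),41:(285,152)},(17,24,32,41))
A=np.array([[0,0],[84,0],[0,84],[84,84]])  # 41,17,32,24 tray coords
B=np.array([P[k] for k in(41,17,32,24)])
a=A-A.mean(0);b=B-B.mean(0);U,_,V=np.linalg.svd(a.T@b);R=(U@V).T
print("fit",(a@R.T+B.mean(0)).round(1).tolist(),"resid",(b-a@R.T).round(1).tolist(),"yaw",np.degrees(np.arctan2(R[1,0],R[0,0])))
delta([496,203,100])
E
sed -i 's/g<45/g<60/' h.py; python3 fit.py
```

```text
17 [326  78  28  32 681] (339.8808288574219, 93.617919921875) (27.365507125854492, 31.143571853637695) [575.7 177.3  11. ] [573. 180.  31.]
24 [ 261    8   40   41 1302] (280.4686584472656, 28.076740264892578) (40.07355880737305, 40.829742431640625) [599.6 259.9  11. ] [595.5 257.8  31. ]
32 [ 198   69   47   50 1851] (221.43873596191406, 93.09965515136719) (46.65938186645508, 50.26904296875) [517.9 284.   11. ] [518.6 280.4  31. ]
41 [ 253  123   56   57 2519] (280.46002197265625, 151.2801513671875) (56.15285873413086, 56.73423767089844) [494.8 202.3  11. ] [497.  203.5  31. ]
fit [[494.9, 202.4], [575.5, 178.7], [518.5, 283.0], [599.1, 259.3]] resid [[-0.0, -0.1], [0.2, -1.5], [-0.7, 1.0], [0.5, 0.6]] yaw -16.35562136558804
t 5.45 pos [458.  181.5 178.1] rot [-179.99    0.22   28.67] w 57.3 turn [-0.01  0.22  0.27] shift in final axes [43.7 -0.8 78.1]
```

>>> step_arm([
  [0,0,0,20,0,0,0],
  [0,0,0,23,-1,0,0],
  [0,0,0,0,0,30,0],
  [0,0,0,0,0,30,0],
  [0,0,0,0,0,20,0],
  [0,0,0,0,0,5,0],
  [0,0,0,0,0,0,0],
  [0,0,0,0,0,0,0],
])

```text
time_s: 6.45
ee_pos: [498.5, 201.2, 95.7]
ee_rot: [180.0, -0.1, 28.3]
force: [0.2, -0.4, -6.4]
gripper_width: 57.2
gripper_force: 45.0
```

Run:
```python
from h import *
delta([495.3,203,54.5])
```

```text
t 6.45 pos [498.5 201.2  95.7] rot [ 1.7997e+02 -1.1000e-01  2.8340e+01] w 57.2 turn [ 0.03 -0.11 -0.06] shift in final axes [-1.9 -3.1 41.2]
```

>>> step_arm([
  [0,0,0,-2,-3,4,0],
  [0,0,0,0,0,7,0],
  [0,0,0,0,0,7,0],
  [0,0,0,0,0,7,0],
  [0,0,0,0,0,6,0],
  [0,0,0,0,0,5,0],
  [0,0,0,0,0,3,0],
  [0,0,0,0,0,0,0],
])

```text
time_s: 7.45
ee_pos: [494.3, 202.9, 55.7]
ee_rot: [180.0, 0.0, 28.4]
force: [-0.5, 0.1, -6.8]
gripper_width: 57.5
gripper_force: 45.0
```

>>> step_arm([
  [0,0,0,0,0,1,0],
  [0,0,0,0,0,1,0],
  [0,0,0,0,0,0,0],
  [0,0,0,0,0,0,0.8],
  [0,0,0,0,0,0,0.8],
  [0,0,0,0,0,0,0.8],
  [0,0,0,0,0,0,0.8],
  [0,0,0,0,0,0,0.8],
])

```text
time_s: 8.45
ee_pos: [494.5, 202.9, 54.0]
ee_rot: [180.0, -0.0, 28.4]
force: [0.1, -0.3, 0.3]
gripper_width: 73.4
gripper_force: 0.0
```

Run:
```python
from h import *
delta([447.2,-98.1,180])
```

```text
t 8.45 pos [494.5 202.9  54. ] rot [ 1.7999e+02 -1.0000e-02  2.8360e+01] w 73.4 turn [ 0.01 -0.01 -0.04] shift in final axes [-184.7  242.3 -126. ]
```

>>> step_arm([
  [0,0,0,0,0,-60,0.8],
  [0,0,0,0,0,-40,1],
  [0,0,0,-44,43,-13,1],
  [0,0,0,-44,43,-13,1],
  [0,0,0,-44,43,0,1],
  [0,0,0,-44,43,0,1],
  [0,0,0,-44,43,0,1],
  [0,0,0,-25,27,0,1],
])

```text
time_s: 9.45
ee_pos: [392.8, -127.8, 180.0]
ee_rot: [180.0, -0.0, 28.2]
force: [0.5, -0.4, 0.1]
gripper_width: 91.2
gripper_force: 0.0
```

>>> step_arm([
  [0,0,0,0,0,0,1],
  [0,0,0,0,0,0,1],
  [0,0,0,0,0,0,1],
  [0,0,0,0,0,0,1],
  [0,0,0,0,0,0,1],
  [0,0,0,0,0,0,1],
  [0,0,0,0,0,0,1],
  [0,0,0,0,0,0,1],
])

```text
time_s: 10.45
ee_pos: [394.0, -125.7, 179.8]
ee_rot: [180.0, 0.0, 28.4]
force: [-0.0, -0.3, 0.7]
gripper_width: 91.1
gripper_force: 0.0
```

```bash
cat >> h.py <<'E'
def sock(f,s,xy,dia,tag):
    """socket top circle near world xy (top at z=80): Hough in a rectified top-plane patch is avoided; crop round the projection"""
    C=np.array(f["tool_from_camera"]);R=rot(s)@C[:3,:3];o=s["ee_pos"]+rot(s)@C[:3,3]
    p=np.array([*xy,80.])
    q=R.T@(p-o); px=cv2.projectPoints(q.reshape(1,3),np.zeros(3),np.zeros(3),K(f),np.array(f["dist"],float))[0].ravel()
    r=dia/2*K(f)[0,0]/q[2]; m=int(r+14); x0,y0=[max(0,int(v)-m) for v in px]
    g=cv2.cvtColor(f["image"],cv2.COLOR_BGR2GRAY)
    c=cv2.resize(g[y0:y0+2*m,x0:x0+2*m],None,fx=4,fy=4,interpolation=cv2.INTER_CUBIC)
    h=cv2.HoughCircles(c,cv2.HOUGH_GRADIENT,1,200,param1=60,param2=12,minRadius=int(4*(r-2)),maxRadius=int(4*(r+3)))
    print("proj",px.round(1),"r",r.round(1))
    if h is not None:
        a=h[0][0]; z=a[:2]/4+[x0-.4,y0-.4]; print("circle",z.round(1),(a[2]/4).round(1),wcast(f,s,[z],80)[0].round(1))
        cv2.circle(c,(int(a[0]),int(a[1])),int(a[2]),255,1)
    cv2.imwrite(f"pics/{tag}.png",c)
E
python3 - <<'E'
from h import *
s=state();f=grab_frame("wrist");cv2.imwrite("pics/w3.png",f["image"]);sock(f,s,(446,-99),48,"s32");sock(f,s,(474,-205.5),38,"s24")
delta([447,-98,43],s=s)
E
```

```text
proj [278.8 142.8] r 28.1
circle [278.2 146. ] 27.7 [443.4 -99.8  80. ]
proj [399.6 173. ] r 21.6
circle [398.  174.7] 22.1 [ 472.  -205.1   80. ]
t 10.45 pos [ 394.  -125.7  179.8] rot [179.99   0.    28.36] w 91.1 turn [ 0.01  0.   -0.04] shift in final axes [ 59.8   0.8 136.8]
```

View pics/w3.png

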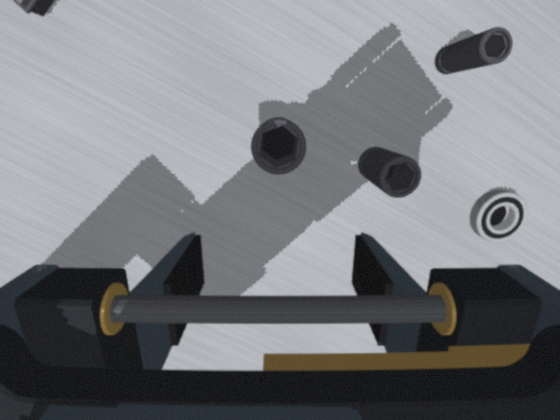

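View pics/s32.png

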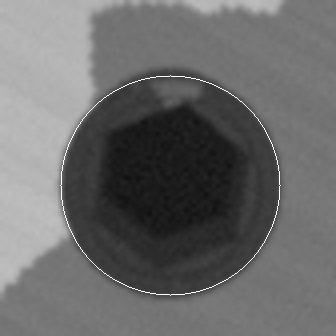

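The circle sits on the rim of socket 32 at (278,146). Sockets 24 (398,175) and 17 (493,45) and the bearing (497,213) are well clear of the fingers.

>>> step_arm([
  [0,0,0,28,0.4,10,1],
  [0,0,0,29.5,0.5,20,1],
  [0,0,0,0,0,35,1],
  [0,0,0,0,0,35,1],
  [0,0,0,0,0,25,1],
  [0,0,0,0,0,12,1],
  [0,0,0,0,0,0,1],
  [0,0,0,0,0,0,1],
])

```text
time_s: 11.5
ee_pos: [445.9, -99.5, 43.7]
ee_rot: [179.9, -0.1, 28.4]
force: [-0.4, -0.6, 0.3]
gripper_width: 91.3
gripper_force: 0.0
```

>>> step_arm([
  [0,0,0,0,0,0,0],
  [0,0,0,0,0,0,0],
  [0,0,0,0,0,0,0],
  [0,0,0,0,0,0,0],
  [0,0,0,0,0,0,0],
  [0,0,0,0,0,0,0],
  [0,0,0,0,0,0,0],
  [0,0,0,0,0,0,0],
])

```text
time_s: 12.5
ee_pos: [444.9, -99.1, 42.8]
ee_rot: [-180.0, 0.0, 28.3]
force: [-0.5, 1.9, 2.1]
gripper_width: 47.3
gripper_force: 45.0
```

Run:
```python
from h import *
delta([519,283.5,140])
```

```text
t 12.5 pos [444.9 -99.1  42.8] rot [-1.7998e+02  1.0000e-02  2.8350e+01] w 47.3 turn [-0.02  0.01 -0.05] shift in final axes [ 247.1 -301.3  -97.2]
```

>>> step_arm([
  [0,0,0,0,0,-35,0],
  [0,0,0,0,0,-60,0],
  [0,0,0,27,-32,-42,0],
  [0,0,0,38,-46,0,0],
  [0,0,0,38,-46,0,0],
  [0,0,0,38,-46,0,0],
  [0,0,0,38,-46,0,0],
  [0,0,0,38,-46,0,0],
])

```text
time_s: 13.5
ee_pos: [511.0, 235.8, 178.2]
ee_rot: [180.0, 0.2, 28.4]
force: [1.3, 0.1, -6.3]
gripper_width: 47.7
gripper_force: 45.0
```

>>> step_arm([
  [0,0,0,20,-26,0,0],
  [0,0,0,10,-13,0,0],
  [0,0,0,0,0,20,0],
  [0,0,0,0,0,35,0],
  [0,0,0,0,0,25,0],
  [0,0,0,0,0,5,0],
  [0,0,0,0,0,0,0],
  [0,0,0,0,0,0,0],
])

```text
time_s: 14.5
ee_pos: [520.3, 283.1, 96.1]
ee_rot: [180.0, -0.1, 28.3]
force: [0.5, 0.6, -5.1]
gripper_width: 47.0
gripper_force: 45.0
```

Run:
```python
from h import *
delta([519,283.5,54]);f=grab_frame("wrist");cv2.imwrite("pics/w4.png",f["image"])
```

```text
t 14.5 pos [520.3 283.1  96.1] rot [ 1.7998e+02 -1.4000e-01  2.8340e+01] w 47.0 turn [ 0.02 -0.14 -0.06] shift in final axes [-1.  -1.  42.1]
```

View pics/w4.png

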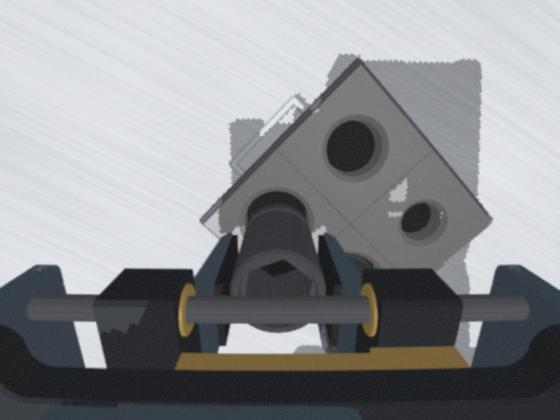

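Socket 32 hangs directly over its pocket (foot at about (277,215)), with pockets 24 (350,148) and 17 (420,218) clear. I'll lower it.

>>> step_arm([
  [0,0,0,-1,-1,4,0],
  [0,0,0,0,0,7,0],
  [0,0,0,0,0,7,0],
  [0,0,0,0,0,7,0],
  [0,0,0,0,0,6,0],
  [0,0,0,0,0,5,0],
  [0,0,0,0,0,3,0],
  [0,0,0,0,0,0,0],
])

```text
time_s: 15.55
ee_pos: [518.0, 283.4, 55.6]
ee_rot: [180.0, 0.0, 28.4]
force: [0.5, 1.2, -5.1]
gripper_width: 47.2
gripper_force: 45.0
```

>>> step_arm([
  [0,0,0,0,0,1,0],
  [0,0,0,0,0,1,0],
  [0,0,0,0,0,0,0],
  [0,0,0,0,0,0,0.7],
  [0,0,0,0,0,0,0.7],
  [0,0,0,0,0,0,0.7],
  [0,0,0,0,0,0,0.7],
  [0,0,0,0,0,0,0.7],
])

```text
time_s: 16.55
ee_pos: [518.1, 283.4, 53.9]
ee_rot: [180.0, -0.0, 28.4]
force: [-0.7, 0.3, 0.2]
gripper_width: 63.9
gripper_force: 0.0
```

Run:
```python
from h import *
delta([420,-233,180])
```

```text
t 16.55 pos [518.1 283.4  53.9] rot [ 1.7999e+02 -1.0000e-02  2.8360e+01] w 63.9 turn [ 0.01 -0.01 -0.04] shift in final axes [-331.9  407.6 -126.1]
```

>>> step_arm([
  [0,0,0,0,0,-60,0.7],
  [0,0,0,-20,31,-36,1],
  [0,0,0,-33,50,0,1],
  [0,0,0,-33,50,0,1],
  [0,0,0,-33,50,0,1],
  [0,0,0,-33,50,0,1],
  [0,0,0,-33,50,0,1],
  [0,0,0,-33,50,0,1],
])

```text
time_s: 17.55
ee_pos: [483.1, -113.3, 150.1]
ee_rot: [180.0, -0.0, 28.4]
force: [0.5, 1.6, 0.1]
gripper_width: 91.2
gripper_force: 0.0
```

>>> step_arm([
  [0,0,0,-29,42,0,1],
  [0,0,0,-25,35,0,1],
  [0,0,0,0,0,0,1],
  [0,0,0,0,0,0,1],
  [0,0,0,0,0,20,1],
  [0,0,0,0,0,10,1],
  [0,0,0,0,0,0,1],
  [0,0,0,0,0,0,1],
])

```text
time_s: 18.55
ee_pos: [473.0, -204.5, 120.3]
ee_rot: [180.0, -0.0, 28.4]
force: [-0.2, 0.7, 0.1]
gripper_width: 91.0
gripper_force: 0.0
```

Run:
```python
from h import *
s=state();delta([473.3,-205.3,43],s=s)
f=grab_frame("wrist");cv2.imwrite("pics/w5.png",f["image"]);sock(f,s,(473.3,-205.3),38,"s24");sock(f,s,(601,-213.5),28,"s17")
```

```text
t 18.55 pos [ 473.  -204.5  120.3] rot [ 1.7996e+02 -3.0000e-02  2.8400e+01] w 91.0 turn [ 0.04 -0.03  0.  ] shift in final axes [-0.1  0.8 77.3]
proj [278.5 232.3] r 26.1
circle [280.7 232.7] 26.1 [ 473.8 -206.9   80. ]
proj [386.   72.3] r 22.4
circle [388.2  74. ] 20.9 [ 600.9 -215.3   80. ]
```

View pics/w5.png

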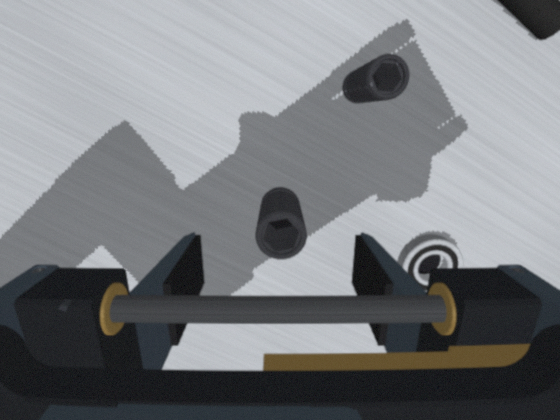

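Socket 24 sits centred between the fingers at (280,233). The bearing (435,262) is about 150 mm to the side along the closing line, so it is clear.

>>> step_arm([
  [0,0,0,0,1.4,10,1],
  [0,0,0,0,0,25,1],
  [0,0,0,0,0,25,1],
  [0,0,0,0,0,12,1],
  [0,0,0,0,0,5,1],
  [0,0,0,0,0,0,1],
  [0,0,0,0,0,0,0],
  [0,0,0,0,0,0,0],
])

```text
time_s: 19.6
ee_pos: [473.6, -206.3, 43.4]
ee_rot: [179.9, -0.0, 28.4]
force: [0.9, -0.1, -0.7]
gripper_width: 74.2
gripper_force: 0.0
```

>>> step_arm([
  [0,0,0,0,0,0,0],
  [0,0,0,0,0,0,0],
  [0,0,0,0,0,0,0],
  [0,0,0,0,0,0,0],
  [0,0,0,0,0,0,0],
  [0,0,0,0,0,0,0],
  [0,0,0,0,0,0,0],
  [0,0,0,0,0,0,0],
])

```text
time_s: 20.6
ee_pos: [473.3, -206.2, 42.8]
ee_rot: [180.0, -0.0, 28.4]
force: [0.8, -1.4, -0.1]
gripper_width: 37.1
gripper_force: 45.0
```

Run:
```python
from h import *
delta([599.5,259.6,180])
```

```text
t 20.6 pos [ 473.3 -206.2   42.8] rot [ 1.7997e+02 -1.0000e-02  2.8360e+01] w 37.1 turn [ 0.03 -0.01 -0.04] shift in final axes [ 332.5 -349.8 -137.2]
```

>>> step_arm([
  [0,0,0,0,0,-35,0],
  [0,0,0,0,0,-60,0],
  [0,0,0,28,-30,-42,0],
  [0,0,0,42,-44,0,0],
  [0,0,0,42,-44,0,0],
  [0,0,0,42,-44,0,0],
  [0,0,0,42,-44,0,0],
  [0,0,0,42,-44,0,0],
])

```text
time_s: 21.6
ee_pos: [563.0, 128.9, 178.8]
ee_rot: [-180.0, 0.2, 28.4]
force: [1.0, -0.1, -2.9]
gripper_width: 37.3
gripper_force: 45.0
```

>>> step_arm([
  [0,0,0,42,-44,0,0],
  [0,0,0,35,-36,0,0],
  [0,0,0,17.5,-20,0,0],
  [0,0,0,0,0,25,0],
  [0,0,0,0,0,35,0],
  [0,0,0,0,0,20,0],
  [0,0,0,0,0,5,0],
  [0,0,0,0,0,0,0],
])

```text
time_s: 22.6
ee_pos: [599.3, 259.8, 94.5]
ee_rot: [-180.0, 0.1, 28.4]
force: [0.9, -0.6, -3.5]
gripper_width: 37.7
gripper_force: 45.0
```

Run:
```python
from h import *
delta([599.5,259.6,54])
```

```text
t 22.6 pos [599.3 259.8  94.5] rot [-1.7999e+02  6.0000e-02  2.8360e+01] w 37.7 turn [-0.01  0.06 -0.04] shift in final axes [ 0.1  0.3 40.5]
```

>>> step_arm([
  [0,0,0,0,0,4,0],
  [0,0,0,0,0,7,0],
  [0,0,0,0,0,7,0],
  [0,0,0,0,0,7,0],
  [0,0,0,0,0,6,0],
  [0,0,0,0,0,5,0],
  [0,0,0,0,0,2,0],
  [0,0,0,0,0,0,0],
])

```text
time_s: 23.6
ee_pos: [599.5, 259.8, 56.7]
ee_rot: [180.0, 0.0, 28.4]
force: [0.5, -0.8, -3.6]
gripper_width: 37.5
gripper_force: 45.0
```

>>> step_arm([
  [0,0,0,0,0,1,0],
  [0,0,0,0,0,1,0],
  [0,0,0,0,0,0,0],
  [0,0,0,0,0,0,0.6],
  [0,0,0,0,0,0,0.6],
  [0,0,0,0,0,0,0.6],
  [0,0,0,0,0,0,0.6],
  [0,0,0,0,0,0,0.6],
])

```text
time_s: 24.6
ee_pos: [599.5, 259.9, 54.9]
ee_rot: [180.0, -0.0, 28.4]
force: [0.2, -0.0, 0.2]
gripper_width: 54.8
gripper_force: 0.0
```

Run:
```python
from h import *
delta([600.5,-214,150])
```

```text
t 24.6 pos [599.5 259.9  54.9] rot [ 1.7999e+02 -1.0000e-02  2.8360e+01] w 54.8 turn [ 0.01 -0.01 -0.04] shift in final axes [-224.5  417.3  -95.1]
```

>>> step_arm([
  [0,0,0,0,0,-60,0.6],
  [0,0,0,-14,26,-35,1],
  [0,0,0,-28,53,0,1],
  [0,0,0,-28,53,0,1],
  [0,0,0,-28,53,0,1],
  [0,0,0,-28,53,0,1],
  [0,0,0,-28,53,0,1],
  [0,0,0,-28,53,0,1],
])

```text
time_s: 25.6
ee_pos: [602.6, -131.3, 150.0]
ee_rot: [180.0, -0.0, 28.4]
force: [0.6, 0.3, -0.1]
gripper_width: 91.2
gripper_force: 0.0
```

>>> step_arm([
  [0,0,0,-28,50,0,1],
  [0,0,0,-14.5,23,0,1],
  [0,0,0,0,0,0,1],
  [0,0,0,0,0,0,1],
  [0,0,0,0,0,20,1],
  [0,0,0,0,0,10,1],
  [0,0,0,0,0,0,1],
  [0,0,0,0,0,0,1],
])

```text
time_s: 26.6
ee_pos: [600.5, -213.4, 120.4]
ee_rot: [180.0, -0.0, 28.4]
force: [0.0, -0.2, 1.2]
gripper_width: 90.8
gripper_force: 0.0
```

Run:
```python
from h import *
s=state();delta([600.5,-214.5,43],s=s)
f=grab_frame("wrist");cv2.imwrite("pics/w6.png",f["image"]);sock(f,s,(600.5,-214.5),28,"s17")
f=grab_frame("top");cv2.imwrite("pics/top1.png",cv2.resize(f["image"][150:300,100:300],None,fx=4,fy=4,interpolation=cv2.INTER_CUBIC))
```

```text
t 26.6 pos [ 600.5 -213.4  120.4] rot [ 1.7995e+02 -4.0000e-02  2.8400e+01] w 90.8 turn [ 0.05 -0.04 -0.  ] shift in final axes [-0.5  1.  77.4]
proj [278.7 232.9] r 19.2
circle [280.  232.7] 18.9 [ 601.  -215.3   80. ]
```

View pics/w6.png

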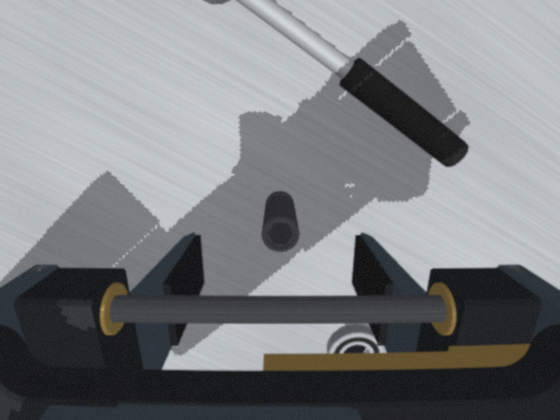

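View pics/top1.png

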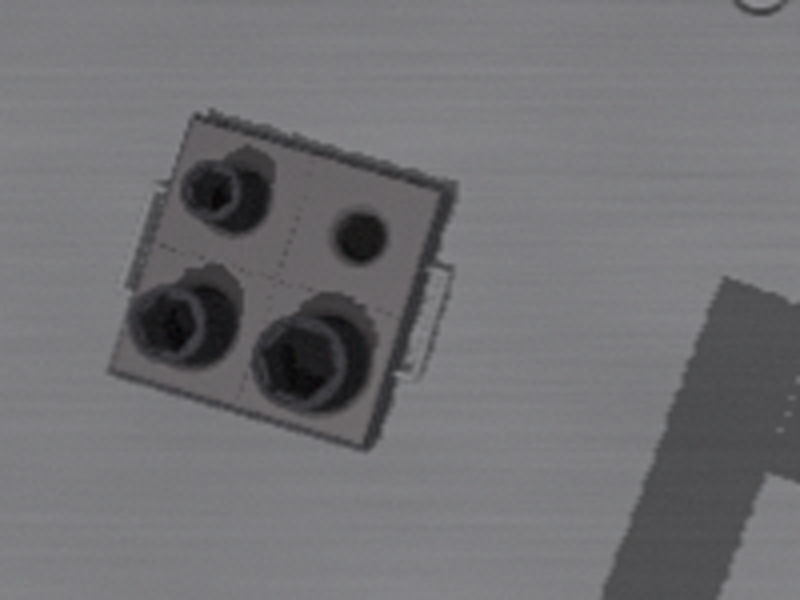

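Socket 17 is centred between the fingers at (280,233) and the ratchet grip at (405,110) is well clear. The top crop shows sockets 24, 32 and 41 upright in their pockets, with pocket 17 at (360,237) empty.

>>> step_arm([
  [0,0,0,-0.3,1.5,10,1],
  [0,0,0,0,0,25,1],
  [0,0,0,0,0,25,1],
  [0,0,0,0,0,12,1],
  [0,0,0,0,0,5,1],
  [0,0,0,0,0,0,1],
  [0,0,0,0,0,0,0],
  [0,0,0,0,0,0,0],
])

```text
time_s: 27.7
ee_pos: [600.9, -215.4, 43.6]
ee_rot: [179.9, -0.1, 28.4]
force: [-0.1, -0.5, 0.3]
gripper_width: 73.8
gripper_force: 0.0
```

>>> step_arm([
  [0,0,0,0,0,0,0],
  [0,0,0,0,0,0,0],
  [0,0,0,0,0,0,0],
  [0,0,0,0,0,0,0],
  [0,0,0,0,0,0,0],
  [0,0,0,0,0,0,0],
  [0,0,0,0,0,0,0],
  [0,0,0,0,0,0,0],
])

```text
time_s: 28.7
ee_pos: [600.5, -215.2, 42.8]
ee_rot: [180.0, 0.0, 28.4]
force: [0.5, -0.5, -1.3]
gripper_width: 27.4
gripper_force: 45.0
```

Run:
```python
from h import *
delta([575.6,179.1,180])
```

```text
t 28.7 pos [ 600.5 -215.2   42.8] rot [179.99   0.    28.36] w 27.4 turn [ 0.01  0.   -0.04] shift in final axes [ 165.7 -358.7 -137.2]
```

>>> step_arm([
  [0,0,0,0,0,-35,0],
  [0,0,0,0,0,-60,0],
  [0,0,0,12,-27,-42,0],
  [0,0,0,25,-54,0,0],
  [0,0,0,25,-54,0,0],
  [0,0,0,25,-54,0,0],
  [0,0,0,25,-54,0,0],
  [0,0,0,25,-54,0,0],
])

```text
time_s: 29.7
ee_pos: [579.3, 113.0, 179.5]
ee_rot: [-180.0, 0.0, 28.4]
force: [0.3, -0.6, -1.6]
gripper_width: 27.5
gripper_force: 45.0
```

>>> step_arm([
  [0,0,0,18,-38,0,0],
  [0,0,0,10.7,-23.7,0,0],
  [0,0,0,0,0,20,0],
  [0,0,0,0,0,35,0],
  [0,0,0,0,0,25,0],
  [0,0,0,0,0,5,0],
  [0,0,0,0,0,0,0],
  [0,0,0,0,0,0,0],
])

```text
time_s: 30.7
ee_pos: [576.8, 179.4, 96.1]
ee_rot: [180.0, -0.1, 28.4]
force: [-0.4, -0.1, -1.7]
gripper_width: 27.4
gripper_force: 45.0
```

Run:
```python
from h import *
delta([575.6,179.1,54]);f=grab_frame("wrist");cv2.imwrite("pics/w7.png",f["image"])
```

```text
t 30.7 pos [576.8 179.4  96.1] rot [ 1.7996e+02 -1.4000e-01  2.8350e+01] w 27.4 turn [ 0.04 -0.14 -0.05] shift in final axes [-1.2 -0.3 42.1]
```

View pics/w7.png

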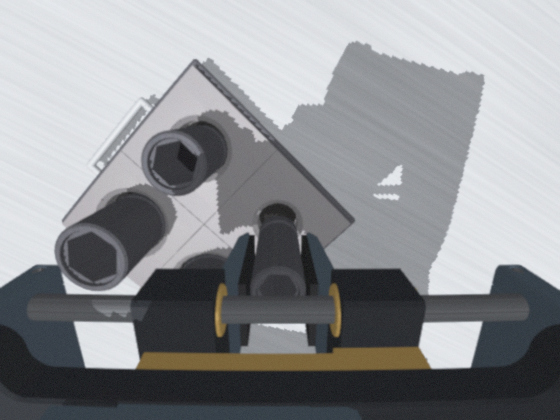

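Socket 17 hangs over its pocket (277,215), and sockets 24 and 32 stand upright at (178,160) and (95,255).

>>> step_arm([
  [0,0,0,-0.8,-0.3,4,0],
  [0,0,0,0,0,7,0],
  [0,0,0,0,0,7,0],
  [0,0,0,0,0,7,0],
  [0,0,0,0,0,6,0],
  [0,0,0,0,0,5,0],
  [0,0,0,0,0,3,0],
  [0,0,0,0,0,0,0],
])

```text
time_s: 31.75
ee_pos: [575.0, 179.0, 55.6]
ee_rot: [180.0, 0.0, 28.4]
force: [0.7, 1.0, -1.4]
gripper_width: 27.3
gripper_force: 45.0
```

>>> step_arm([
  [0,0,0,0,0,1,0],
  [0,0,0,0,0,1,0],
  [0,0,0,0,0,0,0],
  [0,0,0,0,0,0,0.5],
  [0,0,0,0,0,0,0.5],
  [0,0,0,0,0,0,0.5],
  [0,0,0,0,0,0,0.5],
  [0,0,0,0,0,0,0.5],
])

```text
time_s: 32.75
ee_pos: [575.1, 179.0, 53.8]
ee_rot: [180.0, -0.0, 28.4]
force: [-0.3, -0.2, 0.2]
gripper_width: 45.8
gripper_force: 0.0
```

>>> step_arm([
  [0,0,0,0,0,-50,0.5],
  [0,0,0,0,0,-60,0.5],
  [0,0,0,-10,40,-20,0.5],
  [0,0,0,-20,55,0,0.5],
  [0,0,0,-20,55,0,0.5],
  [0,0,0,-20,55,0,0.5],
  [0,0,0,-10,30,0,0.5],
  [0,0,0,0,0,0,0.5],
])

```text
time_s: 33.75
ee_pos: [616.4, -68.0, 183.5]
ee_rot: [180.0, 0.0, 28.1]
force: [-0.3, 0.6, -0.6]
gripper_width: 45.3
gripper_force: 0.0
```

Run:
```python
from h import *
f=grab_frame("top");s=grab_frame("scene")
a=cv2.resize(f["image"][120:270,100:290],(400,316),interpolation=cv2.INTER_CUBIC);b=cv2.resize(s["image"][210:370,300:480],(355,316),interpolation=cv2.INTER_CUBIC)
cv2.imwrite("pics/end.png",np.hstack([a,b]))
```

```text
(no output)
```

View pics/end.png

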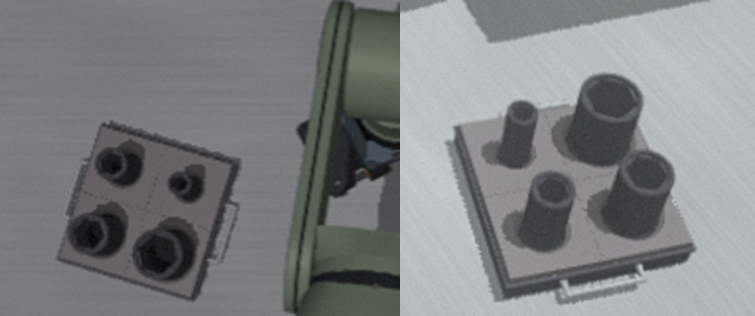

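Both views show all four sockets upright and down in the pockets of their own size, with the gripper away from the tray.

```bash
python3 -c "
from workcell import *
print(job_done())"
```

```text
the job is handed in; nothing more can be done
None
```

All four sockets are upright and down in their matching inserts, the bearing and ratchet were not touched, and the job was handed in at about 34 s; the hand-in gave no verdict.

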